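# Prop a plywood rail with the screw jack and weight its rosettes down

## Robot

A 6-joint arm with a two-finger parallel gripper is mounted at the origin on a cart in front of the work surface, level with it; the furniture and walls round the work are solid. World frame = base frame: x ahead of the robot, y to its left, z up, the work surface at z = 0. Lengths are in m, angles in rad, forces in N, time in s.
With the tool pointing down it reaches from about 0.375 to 0.975 m from the base axis. Payload 3.8 kg.
Tool frame: the origin (TCP) lies between the finger pads; the fingertips stand 19 mm ahead of it and the grasp point (between the pads) is the TCP; z points along the fingers, y is the line along which they close (so a half turn about z gives the same grasp; the last joint's range is limited). The gripper opens to 88 mm and grips with 3 to 60 N. Pads are 18 mm wide; open, the fingers measure 123 mm over their backs; the gripper's body (75 mm by 187 mm) begins 45 mm behind the grasp point.
Start: joints at [1.155, 0.264, 1.604, -0, 1.274, -0.037], TCP at [0.25, 0.627, 0.258] pointing down, gripper open.
Joint ranges: [-2.63, 2.63], [-0.94, 2.18], [0.31, 2.57], [-1.31, 4.45], [0, 2.66], [-2.55, 2.55]. Speed limits (rad/s): [2.57, 2.57, 3.14, 3.14, 3.14, 3.14].

## Interface

Orientations are given as a rotation vector (axis times angle).
In Python, from cell import manip, vision, job, nets gives the robot as it stands. Calls block until the motion is done:
- manip.move_pose(position, orientation): joint-space move of the TCP to a pose.
- manip.move_linear(position, rate=0.15, rot=None): straight line of the TCP; rot=None keeps the orientation; rate is the mean speed in m/s.
- manip.set_joints(angles): joint-space move.
- manip.set_gripper(opening, force=None): finger opening in m; force is the grip in N (None keeps the last); returns when the fingers have stopped.
- manip.dwell(seconds).
- manip.inverse_kinematics(position, orientation): joint angles nearest the present ones, or None.
- manip.state(): the state.
- vision.capture(name): name is "scene" or "side" or "wrist"; returns a dict with "image" (384x512x3 uint8, blue, green, red), "z_map" (384x512 float32, m along the optical axis (not along the pixel's ray), 0 where there is no reading), "intrinsics" (3x3 intrinsics, pixels), "position" and "orientation" of the camera in the world; the wrist camera has in their place "T_tool_cam" (4x4, takes a point from camera to tool coordinates, whose origin is the TCP and whose axes are the flange's). Camera axes: x right, y down, z forward; pixel columns grow to the right and rows downward; lengths in m; the calibration is good to about 2 mm. A picture is of the moment at which its call begins: read the wrist's pose just before it.
A pose or a line that the arm cannot do raises manip.IKError and nothing moves.
- job.close_job(): hands the job in; it is judged then, once.
Trained networks look in a picture, given as the dict that the camera call returned (one of the last four; its "shot" number tells which), for a name from the list of things; names that differ only in an ending like _2 or _b are one class to them, and where a whole thing is asked for, a point or a joint stands for the part that bears it (a point fixed in the world has none). Each returns a list of dicts, best first, with "p" (0 to 1); they miss things now and then, are a little off and sometimes report something else, mostly with a low value. They report only what shows in the picture. A call takes as long as a camera call.
- nets.search_frame(picture, thing): "point" ([x, y, z] in m, in the coordinates of the camera as it stood for that picture, good to about 4 mm: the middle of the surface that is visible of it).
- nets.place_of(picture, thing): "point" ([x, y, z] in m, in the coordinates of the camera as it stood for that picture, good to about 4 mm: a listed point, or the origin of a listed thing).
The state is a dict: "clock": time; "joint_pos": joint angles; "joint_velocities": joint speeds; "tau": joint torques, N m; "tool_pos": TCP position; "tcp_rot": TCP orientation; "contact_force": force on the tool from outside, world axes, zero at the start; "moment": the same for the moment, N m; "gripper_width": finger opening in m; "grasp_force": force on a finger pad.
Only numpy, scipy, OpenCV 4.12 (cv2) and the standard library are available. Lean on these libraries where they do the work, as an engineer would, in place of code of your own. Each camera call takes 0.05 s, during which the arm holds its last target. There are 200 camera calls.

## Task

The springy plywood rail is held at one end only, so first wind up the jack by its knob until the platform just touches the rail's free end from below without noticeably lifting it. Only then lay every rosette flat in the middle of a pencilled circle on the rail, one to a circle (any circle), and set one steel block gently on the middle of each rosette so that it presses it onto the rail while its adhesive grips. Never let the rail sag or be pushed up by more than a few millimetres, and leave the glue bottle and the sanding block alone.

Things in the scene. Friction and masses are not known exactly. Their poses are not given: they have to be found in the camera images.
- rosette_1: loose round plywood rosette with a burnt flower, 50 mm across and 6 mm thick, 20 g, one of four (two of 50 mm, two of 60 mm; one may be absent); origin at the centre of its underside, z axis up through the disc
- rosette_2: loose round plywood rosette with a burnt flower, 60 mm across and 6 mm thick, 20 g, one of four (two of 50 mm, two of 60 mm; one may be absent); origin at the centre of its underside, z axis up through the disc
- rosette_3: loose round plywood rosette with a burnt flower, 50 mm across and 6 mm thick, 20 g, one of four (two of 50 mm, two of 60 mm; one may be absent); origin at the centre of its underside, z axis up through the disc
- rosette_4: loose round plywood rosette with a burnt flower, 60 mm across and 6 mm thick, 20 g, one of four (two of 50 mm, two of 60 mm; one may be absent); origin at the centre of its underside, z axis up through the disc
- block_1: loose ground-steel set-up block with drilled holes, 60 x 40 x 20 mm (its x, y, z), 0.25 to 0.45 kg, used as a weight, one of four alike, starting flat on the bench; origin at the centre of the block, so 10 mm above the bench when it lies flat
- block_2: loose ground-steel set-up block with drilled holes, 60 x 40 x 20 mm (its x, y, z), 0.25 to 0.45 kg, used as a weight, one of four alike, starting flat on the bench; origin at the centre of the block, so 10 mm above the bench when it lies flat
- block_3: loose ground-steel set-up block with drilled holes, 60 x 40 x 20 mm (its x, y, z), 0.25 to 0.45 kg, used as a weight, one of four alike, starting flat on the bench; origin at the centre of the block, so 10 mm above the bench when it lies flat
- block_4: loose ground-steel set-up block with drilled holes, 60 x 40 x 20 mm (its x, y, z), 0.25 to 0.45 kg, used as a weight, one of four alike, starting flat on the bench; origin at the centre of the block, so 10 mm above the bench when it lies flat
- circle_1 (a point): centre of pencilled circle 1 (65 mm across, with a cross) on the top face of the rail, 60 mm out from the riser (circle 1 is nearest to the riser, circle 4 nearest to the jack); z is the rail's top face; x axis runs across the rail, y axis along it (toward the riser)
- circle_2 (a point): centre of pencilled circle 2 (65 mm across, with a cross) on the top face of the rail, 135 mm out from the riser (circle 1 is nearest to the riser, circle 4 nearest to the jack); z is the rail's top face; x axis runs across the rail, y axis along it (toward the riser)
- circle_3 (a point): centre of pencilled circle 3 (65 mm across, with a cross) on the top face of the rail, 210 mm out from the riser (circle 1 is nearest to the riser, circle 4 nearest to the jack); z is the rail's top face; x axis runs across the rail, y axis along it (toward the riser)
- circle_4 (a point): centre of pencilled circle 4 (65 mm across, with a cross) on the top face of the rail, 285 mm out from the riser (circle 1 is nearest to the riser, circle 4 nearest to the jack); z is the rail's top face; x axis runs across the rail, y axis along it (toward the riser)
- rail_end (a point): point on the underside of the rail, on its middle line, 15 mm in from the free end, above the jack's platform; 112 mm above the bench when the rail hangs free and unloaded, as at the start. Pushed at this point the rail gives about 3 mm per newton; the blocks make it sag clearly if nothing props it
- platform_top (a point): middle of the top of the jack's rubber-padded platform (56 mm across the rail, 50 mm along it), which reaches under the free end of the rail; it starts 8 to 18 mm below the rail
- jack_knob (a joint): the jack's black round knob, turning about a vertical axis, rad; grows as it turns clockwise seen from above, which raises the platform by 12 mm a turn (1.91 mm/rad), anticlockwise lowers it; stiff (0.06 N m) and stays where it is left
- knob_grip (a point): grip point of the knob: on its axis at mid-height; knob 39 mm across with ten lobes (about 42 mm over them), 22 mm high (11 mm above and below this point), about 195 mm above the bench on top of the jack's bridge, whose top face lies 20 mm below this point. The jack is fixed to the bench
- glue_bottle: bystander: wood-glue bottle standing behind the rail, 54 mm across, 158 mm high; origin at the centre of its foot
- sanding_block: bystander: cork sanding block lying at the right of the bench, 64 x 105 x 31 mm; origin under its centre
- platform: the jack's blue platform carriage with its rubber pad (moves up and down with the knob); origin on the jack's axis at the height of the pad's top face
- rail: the rail: a springy plywood strip 70 mm wide, 8 mm thick, held in a wooden riser and sticking out 350 mm from it, top face about 120 mm above the bench; origin on its middle line at the root by the riser, 4 mm below its top face; its y axis points toward the riser, so the rail runs along its -y

How it is judged:
By the outcome, as a careful person would: the job done as asked, in the order asked, and still so for the second after the job is handed in, with the robot touching nothing.
Of rosette_1, rosette_2, rosette_3, rosette_4 only 3 to 4 are there at a start; the rules pass over those that are not, and their reading is None.
At some moment in a run one of block_1, block_2, block_3, block_4 may be knocked a few centimetres aside while the robot is not near it.
It also fails if it takes over 210 s, if anything falls off the work surface, if the arm or the gripper's body presses on something with over 40 N, if the wrist force passes 120 N, or if a joint passes its speed limit or range.

## Working session

There is one attempt and no reset: what is moved stays moved. The work goes in short steps, each a Python script; the robot and the scene stay as the last script left them, time stands still between calls to the robot, and variables do not carry over. Pictures are saved under pics/ and viewed, at most 14 in all, crops included, and the job is handed in when it is done.

```bash
ls; mkdir -p pics; cat > h.py <<'E'
import numpy as np, cv2
from scipy.spatial.transform import Rotation as R
from cell import manip, vision, job, nets
def campose(c, st=None):
    if 'T_tool_cam' in c:
        T=np.eye(4);T[:3,:3]=R.from_rotvec(st['tcp_rot']).as_matrix();T[:3,3]=st['tool_pos']
        return T@np.array(c['T_tool_cam'])
    T=np.eye(4);o=np.array(c['orientation'],float)
    T[:3,:3]=o if o.shape==(3,3) else R.from_rotvec(o).as_matrix() if o.size==3 else R.from_quat(o).as_matrix()
    T[:3,3]=c['position'];return T
def shot(n):
    st=manip.state();c=vision.capture(n);return c,campose(c,st)
def tw(T,p): return T[:3,:3]@np.asarray(p)+T[:3,3]
def cloud(c,T):
    z=c['z_map'];K=c['intrinsics'];v,u=np.mgrid[:z.shape[0],:z.shape[1]]
    P=np.stack([(u-K[0,2])/K[0,0]*z,(v-K[1,2])/K[1,1]*z,z],-1)
    W=P@T[:3,:3].T+T[:3,3];W[z<=0]=np.nan;return W
E
python3 - <<'E'
from h import *
np.set_printoptions(precision=4,suppress=True)
im=[]
for n in ['scene','side']:
    c,T=shot(n); cv2.imwrite(f'pics/{n}0.png',c['image']); print(n,c['orientation'],T)
    for k in ['rosette_1','block_1','circle_1','circle_2','circle_3','circle_4','rail_end','platform_top','knob_grip','glue_bottle','sanding_block','rail']:
        print(k,[(round(d['p'],2),tw(T,d['point']).round(3).tolist()) for d in nets.place_of(c,k)][:6])
print(manip.state())
E
```

```text
cell.py
pics
scene [-2.1375  0.6408 -0.3075] [[ 0.8377 -0.334   0.4321  0.0903]
 [-0.5461 -0.4982  0.6735 -0.7247]
 [-0.0097 -0.8001 -0.5998  0.8172]
 [ 0.      0.      0.      1.    ]]
rosette_1 [(0.73, [0.441, -0.17, -0.001]), (0.61, [0.452, 0.008, -0.002]), (0.55, [0.425, 0.385, -0.003])]
block_1 [(0.82, [0.449, 0.108, 0.01]), (0.79, [0.456, -0.269, 0.008]), (0.75, [0.443, 0.302, 0.013]), (0.63, [0.426, 0.198, 0.01]), (0.48, [0.456, 0.007, -0.001]), (0.18, [0.638, -0.032, 0.117])]
circle_1 [(0.88, [0.635, -0.032, 0.118]), (0.86, [0.635, 0.045, 0.118]), (0.71, [0.625, 0.191, 0.118]), (0.7, [0.625, 0.117, 0.12]), (0.58, [0.441, -0.173, -0.001])]
circle_2 [(0.88, [0.635, -0.032, 0.118]), (0.86, [0.635, 0.045, 0.118]), (0.71, [0.625, 0.191, 0.118]), (0.7, [0.625, 0.117, 0.12]), (0.58, [0.441, -0.173, -0.001])]
circle_3 [(0.88, [0.635, -0.032, 0.118]), (0.86, [0.635, 0.045, 0.118]), (0.71, [0.625, 0.191, 0.118]), (0.7, [0.625, 0.117, 0.12]), (0.58, [0.441, -0.173, -0.001])]
circle_4 [(0.88, [0.635, -0.032, 0.118]), (0.86, [0.635, 0.045, 0.118]), (0.71, [0.625, 0.191, 0.118]), (0.7, [0.
[... 1601 characters left out ...]
7])]
knob_grip [(0.45, [0.649, -0.14, 0.197]), (0.15, [0.425, 0.196, 0.014])]
glue_bottle [(0.69, [0.735, 0.001, 0.002])]
sanding_block [(0.61, [0.586, -0.27, 0.003])]
rail [(0.67, [0.624, 0.255, 0.118])]
{'clock': 1.3, 'joint_pos': array([ 1.1551,  0.2639,  1.604 , -0.    ,  1.2737, -0.0369]), 'joint_velocities': array([ 0.0007,  0.0008, -0.0003, -0.0012,  0.0022, -0.0003]), 'tau': array([  0.0009, -50.2047, -35.7262,   0.0732,   0.0184,   0.    ]), 'tool_pos': array([0.2496, 0.6271, 0.2577]), 'tcp_rot': array([-0.5915, -3.0854,  0.    ]), 'contact_force': array([0.2765, 0.4926, 0.5939]), 'moment': array([-0.0226,  0.035 , -0.0118]), 'grasp_force': 0.0, 'gripper_width': 0.08801698683381647}
```

View pics/scene0.png

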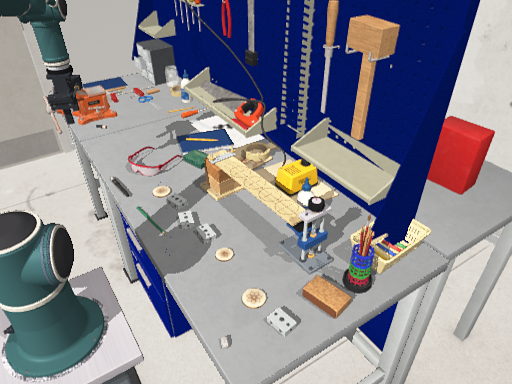

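View pics/side0.png

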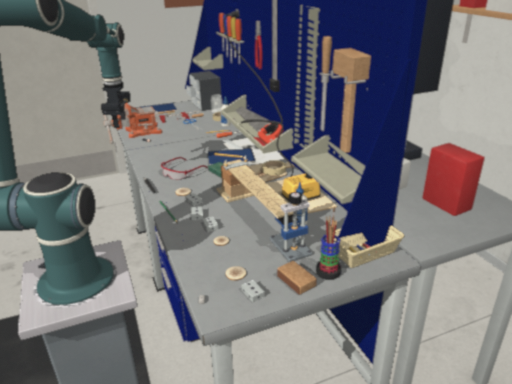

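```bash
cat >> h.py <<'E'
def down(psi):
    "tool pointing down, closing line at yaw psi"
    f=(psi+np.pi/2)/2; return np.pi*np.array([np.cos(f),np.sin(f),0])
np.set_printoptions(precision=4,suppress=True)
E
python3 - <<'E'
from h import *
import pickle
D=[]
for i,p in enumerate([(.45,.30,.36),(.45,.10,.36),(.45,-.18,.36),(.58,-.02,.42),(.58,.13,.42)]):
    manip.move_pose(p,down(0)); manip.dwell(.3)
    c,T=shot('wrist'); D.append((c,T)); cv2.imwrite(f'pics/w{i}.png',c['image'])
    print(i,T[:3,3],T[:3,2],manip.state()['joint_pos'])
    for k in ['rosette_1','block_1','circle_1','rail_end','platform_top','knob_grip','rail']:
        print(k,[(round(d['p'],2),tw(T,d['point']).round(3).tolist()) for d in nets.place_of(c,k)][:6])
pickle.dump(D,open('D.pkl','wb'))
cv2.imwrite('pics/w_all.png',cv2.resize(np.vstack([np.hstack([D[0][0]['image'],D[1][0]['image']]),np.hstack([D[2][0]['image'],D[3][0]['image']])]),(800,600)))
print(manip.state()['clock'])
E
```

```text
0 [0.4511 0.3693 0.4871] [-0.0001 -0.2679 -0.9635] [ 0.543  -0.0384  1.7529  0.0001  1.4276  0.5419]
rosette_1 [(0.91, [0.429, 0.387, -0.0]), (0.74, [0.456, 0.009, 0.002])]
block_1 [(0.88, [0.446, 0.301, 0.008]), (0.85, [0.428, 0.197, 0.009]), (0.61, [0.448, 0.112, 0.01])]
circle_1 [(0.85, [0.625, 0.19, 0.12]), (0.76, [0.639, 0.04, 0.124])]
rail_end []
platform_top []
knob_grip [(0.59, [0.442, 0.302, 0.007])]
rail [(0.62, [0.624, 0.25, 0.119])]
1 [0.4514 0.1696 0.4873] [ 0.0002 -0.2675 -0.9636] [ 0.1664 -0.1983  1.8952  0.0001  1.445   0.1648]
rosette_1 [(0.89, [0.452, 0.01, 0.003]), (0.43, [0.446, -0.17, -0.001]), (0.23, [0.625, 0.253, 0.119])]
block_1 [(0.83, [0.458, -0.272, 0.011]), (0.73, [0.451, 0.11, 0.012]), (0.6, [0.429, 0.199, 0.009]), (0.56, [0.444, 0.302, 0.006])]
circle_1 [(0.97, [0.639, -0.033, 0.121]), (0.96, [0.636, 0.039, 0.127]), (0.91, [0.624, 0.192, 0.12]), (0.61, [0.628, 0.115, 0.119])]
rail_end [(0.51, [0.427, 0.198, 0.009])]
platform_top []
knob_grip []
rail [(0.7, [0.623, 0.248, 0.117])]
2 [ 0.4515 -0.1104  0.4875] [ 0.0007 -0.2675 -0.9636] [-0.4303 -0.1511  1.
[... 829 characters left out ...]
, [0.646, -0.141, 0.195])]
rail []
4 [0.5817 0.1972 0.5475] [-0.0003 -0.2678 -0.9635] [ 0.1766  0.0547  1.552  -0.0002  1.5348  0.1784]
rosette_1 [(0.63, [0.455, 0.009, 0.0])]
block_1 [(0.78, [0.449, 0.113, 0.012]), (0.77, [0.457, -0.268, 0.01]), (0.7, [0.43, 0.198, 0.012]), (0.67, [0.629, 0.116, 0.119]), (0.65, [0.445, 0.3, 0.008])]
circle_1 [(0.98, [0.628, 0.114, 0.12]), (0.86, [0.624, 0.188, 0.12]), (0.6, [0.644, -0.038, 0.12]), (0.59, [0.638, 0.038, 0.125])]
rail_end [(0.71, [0.642, -0.08, 0.116]), (0.51, [0.444, 0.303, 0.009])]
platform_top [(0.59, [0.629, 0.116, 0.117]), (0.25, [0.643, -0.084, 0.114])]
knob_grip [(0.18, [0.448, 0.108, 0.012])]
rail [(0.69, [0.625, 0.25, 0.119])]
9.6917
```

View pics/w_all.png

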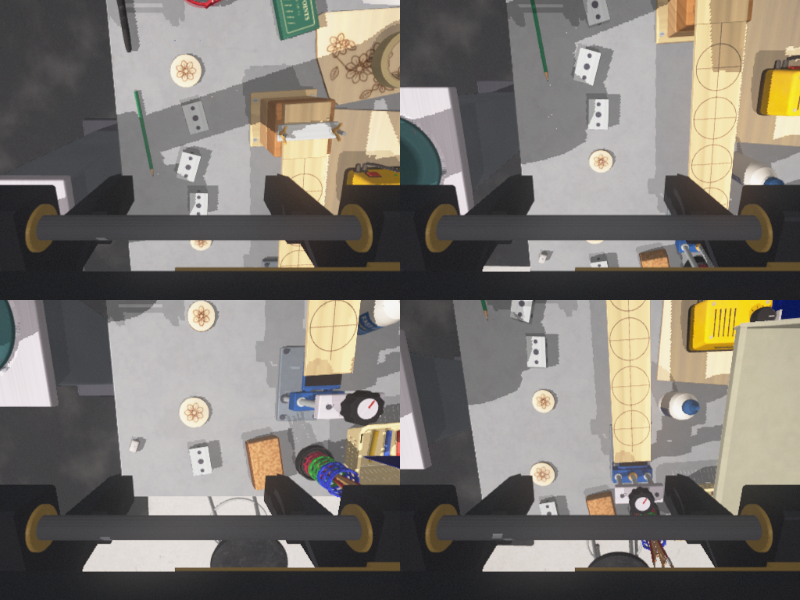

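```bash
cat >> h.py <<'E'
def rect(W,mask,z):
    "rect of the biggest component's world xy: centre, sizes, yaw of long side"
    m=cv2.morphologyEx(mask.astype(np.uint8),cv2.MORPH_OPEN,np.ones((3,3)))
    n,l,s,_=cv2.connectedComponentsWithStats(m)
    if n<2: return None
    P=W[l==1+np.argmax(s[1:,4])]
    r=cv2.minAreaRect((P[:,:2]*1000).astype(np.float32))
    b=cv2.boxPoints(r); e=[b[1]-b[0],b[2]-b[1]]; L=max(e,key=np.linalg.norm)
    yaw=np.arctan2(L[1],L[0]); yaw=(yaw+np.pi/2)%np.pi-np.pi/2
    return np.array(r[0])/1000,sorted(r[1]),yaw,np.median(P[:,2]),len(P)
def near(W,xy,r): return np.hypot(W[...,0]-xy[0],W[...,1]-xy[1])<r
def find_block(c,T,xy,r=.05):
    W=cloud(c,T); return rect(W,near(W,xy,r)&(W[...,2]>.012)&(W[...,2]<.03),.02)
def find_ros(c,T,xy,r=.045,zlo=-.02,zhi=.02):
    W=cloud(c,T); h=cv2.cvtColor(c['image'],cv2.COLOR_BGR2HSV)
    return rect(W,near(W,xy,r)&(h[...,1]>40)&(h[...,0]<30)&(W[...,2]>zlo)&(W[...,2]<zhi),.006)
E
python3 - <<'E'
from h import *
import pickle
D=pickle.load(open('D.pkl','rb'))
D=[(c,T) for c,T in D]
B=[(.445,.301),(.428,.198),(.449,.111),(.458,-.270)];Rr=[(.428,.387),(.454,.009),(.446,-.171)]
for i,(c,T) in enumerate(D):
    W=cloud(c,T);g=near(W,(.36,.15 if i<2 else 0),.08);print(i,'bench z',np.nanmedian(W[g][:,2]), np.nanstd(W[g][:,2]))
    for b in B: print(' blk',b,find_block(c,T,b))
    for b in Rr: print(' ros',b,find_ros(c,T,b))
    # rail
    h=cv2.cvtColor(c['image'],cv2.COLOR_BGR2HSV)
    m=(W[...,2]>.11)&(W[...,2]<.13)&(abs(W[...,0]-.63)<.07)&(h[...,0]<30)
    for y in np.arange(-.08,.22,.04):
        P=W[m&(abs(W[...,1]-y)<.006)]
        if len(P)>20: x=P[:,0]; print('  rail y%.2f x %.4f..%.4f mid %.4f z %.4f'%(y,x.min(),x.max(),(x.min()+x.max())/2,np.median(P[:,2])))
E
```

```text
0 bench z 0.00032304787146975045 0.005003376279200529
 blk (0.445, 0.301) (array([0.4445, 0.3015]), [40.22422790527344, 60.263545989990234], np.float32(-1.2960993), np.float64(0.02035042296879158), 1006)
 blk (0.428, 0.198) (array([0.4287, 0.1985]), [40.275367736816406, 60.56942367553711], np.float32(1.3040019), np.float64(0.02020966911300942), 871)
 blk (0.449, 0.111) (array([0.4509, 0.1124]), [38.2154426574707, 54.53109359741211], np.float32(1.5646492), np.float64(0.020151737828558614), 689)
 blk (0.458, -0.27) None
 ros (0.428, 0.387) (array([0.4312, 0.3911]), [40.7511100769043, 48.1815299987793], np.float32(0.08151984), np.float64(0.006445174491838679), 661)
 ros (0.454, 0.009) (array([ 0.4609, -0.0017]), [23.46410369873047, 39.03347396850586], np.float32(0.010541201), np.float64(0.006244837151078708), 184)
 ros (0.446, -0.171) None
  rail y0.04 x 0.6004..0.6667 mid 0.6336 z 0.1201
  rail y0.08 x 0.5983..0.6417 mid 0.6200 z 0.1202
  rail y0.20 x 0.6173..0.6614 mid 0.6393 z 0.1203
1 bench z 0.4194702359441697 0.18624759424014187
 blk (0.445, 0.301) (array([0.4468, 0.2927]), [40.18
[... 3562 characters left out ...]
 blk (0.458, -0.27) (array([ 0.4563, -0.2671]), [40.623931884765625, 59.763275146484375], np.float32(-1.4217538), np.float64(0.019886006144636204), 499)
 ros (0.428, 0.387) None
 ros (0.454, 0.009) (array([0.4602, 0.0088]), [42.12355041503906, 44.4357795715332], np.float32(1.4630646), np.float64(0.00614174465152556), 398)
 ros (0.446, -0.171) None
  rail y-0.04 x 0.6060..0.6753 mid 0.6406 z 0.1202
  rail y0.00 x 0.6039..0.6733 mid 0.6386 z 0.1203
  rail y0.04 x 0.6019..0.6714 mid 0.6367 z 0.1203
  rail y0.08 x 0.5987..0.6689 mid 0.6338 z 0.1203
  rail y0.12 x 0.5970..0.6657 mid 0.6313 z 0.1203
  rail y0.16 x 0.5939..0.6638 mid 0.6289 z 0.1203
  rail y0.20 x 0.5923..0.6621 mid 0.6272 z 0.1204
```

```bash
cat >> h.py <<'E'
def find_ros(c,T,xy,r=.04,z0=.0034,z1=.012):
    W=cloud(c,T);return rect(W,near(W,xy,r)&(W[...,2]>z0)&(W[...,2]<z1),0)
def railmid(y): return .6386-.0605*y
E
python3 - <<'E'
from h import *
import pickle
D=pickle.load(open('D.pkl','rb'))
Rr=[(.428,.387),(.454,.009),(.446,-.171)]
for i,(c,T) in enumerate(D):
    for b in Rr: print(' ros',i,b,find_ros(c,T,b))
def ends(c,T):
    W=cloud(c,T);x,y,z=W[...,0],W[...,1],W[...,2]
    m=(abs(x-railmid(y))<.02)&(z>.114)&(z<.126)&(y<-.05)
    q=z[m&(y<-.06)]
    print('rail end y',np.nanmin(y[m]) if m.any() else None,'z',np.median(q), len(q))
    m=(abs(x-.645)<.03)&(y<-.098)&(y>-.125)&(z>.08)&(z<.112)
    if m.any(): print('platform z hist',np.histogram(z[m],bins=np.arange(.08,.113,.002)))
    m=near(W,(.648,-.14),.035)&(z>.200)&(z<.212)
    if m.any(): P=W[m];print('knob',P[:,:2].min(0),P[:,:2].max(0),(P[:,:2].min(0)+P[:,:2].max(0))/2,np.median(P[:,2]))
for i in (2,3): print(i); ends(*D[i])
for n in('side','scene'):
    print(n); c,T=shot(n); ends(c,T)
    u=T[:3,:3].T@(np.array([.646,-.10,.11])-T[:3,3]);K=c['intrinsics'];u=(K@u)[:2]/u[2];print(u)
    a,b=int(u[0]),int(u[1]);cv2.imwrite(f'pics/j_{n}.png',cv2.resize(c['image'][b-50:b+50,a-60:a+60],None,fx=5,fy=5,interpolation=cv2.INTER_CUBIC))
E
```

```text
ros 0 (0.428, 0.387) (array([0.4255, 0.3901]), [57.60322570800781, 59.097198486328125], np.float32(0.0024911165), np.float64(0.00638191027348281), 1270)
 ros 0 (0.454, 0.009) (array([ 0.4563, -0.0036]), [27.443506240844727, 48.25503921508789], np.float32(0.0048122406), np.float64(0.006214439596040289), 282)
 ros 0 (0.446, -0.171) None
 ros 1 (0.428, 0.387) None
 ros 1 (0.454, 0.009) (array([0.4561, 0.007 ]), [47.06254959106445, 48.304073333740234], np.float32(-1.5705904), np.float64(0.0061719461818986465), 663)
 ros 1 (0.446, -0.171) (array([ 0.4392, -0.1941]), [8.586875915527344, 24.1490421295166], np.float32(0.016823411), np.float64(0.006157870356334139), 53)
 ros 2 (0.428, 0.387) None
 ros 2 (0.454, 0.009) (array([0.4562, 0.0059]), [47.514774322509766, 49.406986236572266], np.float32(-1.5621512), np.float64(0.006369362576035015), 1060)
 ros 2 (0.446, -0.171) (array([ 0.4427, -0.1692]), [56.964271545410156, 58.729339599609375], np.float32(-0.004307747), np.float64(0.006330141990661342), 1105)
 ros 3 (0.428, 0.387) None
 ros 3 (0.454, 0.009) (array([0.4564, 0.0065]), [47.82669067382
[... 1289 characters left out ...]
rm z hist (array([ 0,  0,  0,  1,  4,  8, 11, 12, 10, 18,  9,  1,  0,  0,  0,  0]), array([0.08 , 0.082, 0.084, 0.086, 0.088, 0.09 , 0.092, 0.094, 0.096,
       0.098, 0.1  , 0.102, 0.104, 0.106, 0.108, 0.11 , 0.112]))
knob [ 0.6281 -0.1595] [ 0.6716 -0.1188] [ 0.6498 -0.1392] 0.207103359556022
[288.2534 216.2819]
scene
rail end y -0.293899948682725 z 0.1174815202620128 132
platform z hist (array([ 0,  1,  3,  7,  7, 22, 27, 37,  7,  0,  0,  0,  0,  0,  0,  5]), array([0.08 , 0.082, 0.084, 0.086, 0.088, 0.09 , 0.092, 0.094, 0.096,
       0.098, 0.1  , 0.102, 0.104, 0.106, 0.108, 0.11 , 0.112]))
knob [ 0.627  -0.1607] [ 0.6688 -0.1206] [ 0.6479 -0.1407] 0.20351009485906013
[303.1136 220.6624]
```

```bash
python3 - <<'E'
from h import *
import pickle
D=pickle.load(open('D.pkl','rb'))
for i in(2,3):
    W=cloud(*D[i]);x,y,z=W[...,0],W[...,1],W[...,2]
    for y0 in np.arange(-.125,-.085,.003):
        m=(abs(x-.645)<.025)&(abs(y-y0)<.0015)
        if m.sum()>3: print(i,'y%.4f'%y0,m.sum(),np.percentile(z[m],[10,50,90]))
    m=near(W,(.65,-.14),.14)&(z>.16)&~near(W,(.65,-.14),.03)
    print('tall',np.c_[W[m]][np.argsort(-z[m])[:400:50]])
c,T=shot('scene');W=cloud(c,T);m=near(W,(.65,-.14),.15)&(W[...,2]>.16)&~near(W,(.65,-.14),.03)
P=W[m];print(len(P),P[np.argsort(-P[:,2])[::40]])
E
```

```text
2 y-0.1250 353 [0.0136 0.1744 0.2066]
2 y-0.1220 198 [0.0125 0.1887 0.2064]
2 y-0.1190 192 [0.0122 0.0943 0.1939]
2 y-0.1160 122 [0.012  0.094  0.0973]
2 y-0.1130 166 [0.012  0.0972 0.0985]
2 y-0.1100 124 [0.012  0.0969 0.0982]
2 y-0.1070 166 [0.0119 0.0973 0.0984]
2 y-0.1040 122 [0.012  0.0972 0.0982]
2 y-0.1010 158 [0.012  0.097  0.0985]
2 y-0.0980 148 [0.0122 0.1195 0.1211]
2 y-0.0950 172 [0.012  0.1201 0.1212]
2 y-0.0920 149 [0.012  0.1202 0.1213]
2 y-0.0890 167 [0.0119 0.1197 0.1212]
2 y-0.0860 174 [0.0125 0.12   0.1212]
tall [[ 0.5102 -0.1457  0.4254]
 [ 0.5111 -0.1452  0.422 ]
 [ 0.5135 -0.1454  0.4206]
 [ 0.5115 -0.1454  0.4191]
 [ 0.5141 -0.1449  0.4179]
 [ 0.5163 -0.1448  0.417 ]
 [ 0.5125 -0.145   0.416 ]
 [ 0.511  -0.145   0.4148]]
3 y-0.1250 316 [0.0873 0.1721 0.2056]
3 y-0.1220 155 [0.1705 0.1972 0.2059]
3 y-0.1190 92 [0.0935 0.0953 0.2029]
3 y-0.1160 32 [0.0938 0.0951 0.0979]
3 y-0.1130 61 [0.0963 0.0973 0.0984]
3 y-0.1100 63 [0.0961 0.0972 0.0981]
3 y-0.1070 29 [0.0964 0.0973 0.0988]
3 y-0.1040 8 [0.0974 0.0976 0.0983]
3 y-0.0980 28 [0.1193 0.12   0.1211]
3 y-0.0950 66 [0.1191 0.1202 0.1213]
3 y-0.0920 66 [0.1194 0.1202 0.1214]
3 y-0.0890 68 [0.1192 0.1203 0.1212]
3 y-0.0860 68 [0.1192 0.1201 0.1211]
tall [[ 0.6338 -0.0021  0.4942]
 [ 0.6348 -0.0026  0.4928]
 [ 0.6212 -0.0035  0.4925]
 [ 0.6278 -0.003   0.4923]
 [ 0.6205 -0.0034  0.4921]
 [ 0.6221 -0.0041  0.4919]
 [ 0.6265 -0.0035  0.4917]
 [ 0.6322 -0.0035  0.4915]]
674 [[ 0.7056 -0.2613  0.2137]
 [ 0.7725 -0.1861  0.1976]
 [ 0.771  -0.1774  0.196 ]
 [ 0.7743 -0.0836  0.1949]
 [ 0.771  -0.1414  0.1936]
 [ 0.7697 -0.1758  0.1924]
 [ 0.7701 -0.0968  0.1908]
 [ 0.7938 -0.1265  0.1888]
 [ 0.7938 -0.1304  0.1878]
 [ 0.7972 -0.1532  0.1868]
 [ 0.7936 -0.1752  0.1853]
 [ 0.7711 -0.1011  0.1829]
 [ 0.6777 -0.2706  0.178 ]
 [ 0.6084 -0.1282  0.1732]
 [ 0.6185 -0.1557  0.1713]
 [ 0.6071 -0.1581  0.1686]
 [ 0.7001 -0.2806  0.1647]]
```

```bash
cat >> h.py <<'E'
KX,KY,KZ=.6505,-.1400,.200
def jack(c,T):
    "median rail-end top height, platform pad height"
    W=cloud(c,T);x,y,z=W[...,0],W[...,1],W[...,2]
    m=(abs(x-railmid(y))<.025)&(y>-.096)&(y<-.07)&(abs(z-.12)<.012)
    p=(abs(x-.645)<.022)&(y>-.114)&(y<-.101)&(z>.09)&(z<.118)
    return np.median(z[m]),m.sum(),np.median(z[p]),p.sum()
def turn(q0,q1,n=3):
    "grip knob with wrist joint at q0, turn to q1, release, rise"
    q=manip.inverse_kinematics([KX,KY,.30],down(0)); q=np.array(q); q[5]=q0
    manip.set_gripper(.06); manip.set_joints(q)
    rot=manip.state()['tcp_rot']
    manip.move_linear([KX,KY,KZ],rate=.1); manip.set_gripper(.03,25)
    print('grip',manip.state()['gripper_width'],manip.state()['grasp_force'])
    q=np.array(manip.state()['joint_pos'])
    for a in np.linspace(q0,q1,n+1)[1:]: q[5]=a; manip.set_joints(q)
    print('F',manip.state()['contact_force'],manip.state()['moment'],manip.state()['tool_pos'])
    manip.set_gripper(.06); manip.move_linear([KX,KY,.29],rate=.12)
def look():
    manip.move_pose([.52,-.12,.38],down(0)); manip.dwell(.3)
    r=[jack(*shot('wrist')) for _ in range(3)]; r=np.median(r,0); print('rail,plat',r,manip.state()['clock']); return r
E
python3 - <<'E'
from h import *
look()
turn(-2.25,2.25); r=look()
E
```

```text
rail,plat [  0.1204 827.       0.0974 303.    ] 11.3083
grip 0.03831818910506887 25.00000214204192
F [-8.8542  2.8464  7.1794] [0.5958 1.5456 0.0205] [ 0.648  -0.139   0.2006]
rail,plat [  0.1203 829.       0.106  327.    ] 23.25
```

```bash
sed -i 's/^KX,KY,KZ=.*/KX,KY,KZ=.6495,-.1397,.200/' h.py; python3 - <<'E'
from h import *
turn(-1.4,1.45,2); r=look()
E
```

```text
grip 0.03831290959379615 25.000020917505026
F [-5.6802 -1.6236  4.5146] [-0.277   0.95   -0.0017] [ 0.6485 -0.1403  0.2007]
rail,plat [  0.1204 828.       0.1115 336.    ] 32.0583
```

```bash
python3 - <<'E'
from h import *
turn(-.2,.25,1); r=look()
if r[0]<.12055: turn(-.2,.1,1); r=look()
E
```

```text
grip 0.03797388736528053 24.997991351410747
F [-0.7358 -0.2265  0.8691] [-0.1334  0.237   0.0073] [ 0.6493 -0.1398  0.2006]
rail,plat [  0.1204 838.       0.1123 338.    ] 37.575
grip 0.0380952056807628 24.99798059463501
F [-0.7872  0.1113  1.4182] [-0.0278  0.2789 -0.0087] [ 0.6492 -0.1398  0.2006]
rail,plat [  0.1209 835.       0.1129 337.    ] 42.975
```

```bash
cat >> h.py <<'E'
RT=.1205
C={1:.190,2:.1153,3:.0404,4:-.0345}
def circ(i): return np.array([railmid(C[i]),C[i]])
def pick(xy,psi,z,open_,grip):
    manip.set_gripper(open_); manip.move_pose([*xy,.12],down(psi))
    manip.move_linear([*xy,z+.03],rate=.2); manip.move_linear([*xy,z],rate=.06)
    manip.set_gripper(.02,grip); s=manip.state(); print('pick w',s['gripper_width'],s['grasp_force'],s['contact_force'])
    manip.move_linear([*xy,.24],rate=.2); print('held',manip.state()['gripper_width'])
def place(xy,z,op):
    psi=.0605; manip.move_pose([*xy,.24],down(psi))
    f0=manip.state()['contact_force']; manip.move_linear([*xy,z+.015],rate=.15); manip.move_linear([*xy,z],rate=.03)
    s=manip.state(); print('place dF',s['contact_force']-f0,s['tool_pos'],'w',s['gripper_width'])
    manip.set_gripper(s['gripper_width']+op); manip.move_linear([*xy,z+.04],rate=.08); manip.move_linear([*xy,.25],rate=.2)
    print('t',manip.state()['clock'])
E
python3 - <<'E'
from h import *
import pickle
D=pickle.load(open('D.pkl','rb'))
for i in(0,4):
    W=cloud(*D[i])
    for y in np.arange(.22,.34,.02):
        m=(abs(W[...,1]-y)<.008)&(abs(W[...,0]-.62)<.1)&(W[...,2]<.3); print(i,y.round(3),m.sum(),np.nanmax(W[m][:,2]) if m.any() else 0)
pick((.4562,.0065),.0605,.0205,.075,10)
place(circ(3),RT+.0208,.014)
manip.move_pose([.58,-.03,.36],down(0)); manip.dwell(.2)
c,T=shot('wrist');cv2.imwrite('pics/p1.png',c['image'])
W=cloud(c,T);m=near(W,circ(3),.045)&(W[...,2]>RT+.0033)&(W[...,2]<.14);print(circ(3),rect(W,m,0))
E
```

```text
0 0.22 1048 0.12270218387506188
0 0.24 1035 0.12258696243402695
0 0.26 1401 0.12281897200467268
0 0.28 1392 0.14380115404206817
0 0.3 1795 0.1536229339730416
0 0.32 1562 0.1233625808079179
0 0.34 1972 0.12382357912079467
4 0.22 1279 0.1231131225815808
4 0.24 1369 0.12258053792637924
4 0.26 1535 0.12318535618429016
4 0.28 1638 0.1449808413374028
4 0.3 1605 0.15390555464683442
4 0.32 1253 0.12274564272149474
4 0.34 551 0.016484889216454746
pick w 0.049342255757617984 9.99994084239006 [ 0.1841 -0.0483 -0.6057]
held 0.04898960067216044
place dF [ 0.2299  0.2956 -1.0807] [0.6361 0.0404 0.141 ] w 0.049490781482768725
t 51.1
[0.6362 0.0404] (array([0.6381, 0.0401]), [48.33260726928711, 49.15241241455078], np.float32(0.013664961), np.float64(0.12665219095085717), 1544)
```

View pics/p1.png

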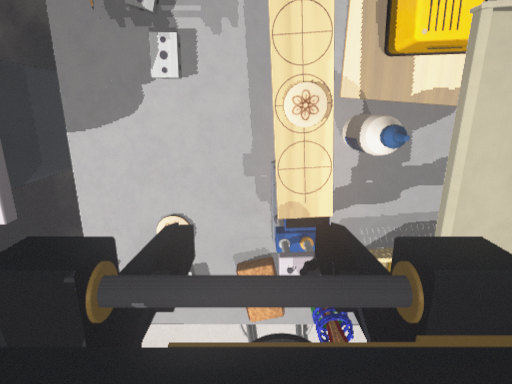

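```bash
cat >> h.py <<'E'
def chk(i):
    manip.move_pose([.58,C[i]-.07,.36],down(0)); manip.dwell(.2)
    c,T=shot('wrist'); W=cloud(c,T)
    m=near(W,circ(i),.045)&(W[...,2]>RT+.0033)&(W[...,2]<.16);r=rect(W,m,0);print('chk',i,circ(i),r); return c,T,r
E
python3 - <<'E'
from h import *
pick((.4425,-.169),.0605,.0205,.085,10)
place(circ(2)-[.0018,0],RT+.0206,.014)
chk(2)
c,T=shot('wrist')
pick((.4255,.390),.0605,.0205,.085,10)
place(circ(1)-[.0018,0],RT+.0204,.014)
chk(1)
manip.move_pose((.45,.14,.36),down(0)); manip.dwell(.2)
c,T=shot('wrist'); cv2.imwrite('pics/p2.png',c['image'])
for b in [(.445,.301),(.428,.198),(.449,.111),(.458,-.270)]: print(b,find_block(c,T,b,.08))
E
```

```text
pick w 0.05949829887963699 9.999892562627792 [0.6695 0.6694 0.5593]
held 0.05924986580621756
place dF [-1.1162 -1.2446  1.5918] [0.6297 0.1153 0.1409] w 0.05912286276222603
t 60.7583
chk 2 [0.6316 0.1153] (array([0.6316, 0.1149]), [59.06707763671875, 59.281986236572266], np.float32(1.5686136), np.float64(0.12658202856042539), 2255)
pick w 0.0590963590722223 9.999923408031464 [-0.2069 -0.3942 -0.3183]
held 0.05921106866563914
place dF [0.3407 0.5357 0.0788] [0.6252 0.1899 0.1407] w 0.05914251672534682
t 70.6083
chk 1 [0.6271 0.19  ] (array([0.6271, 0.1904]), [59.24397659301758, 59.26676940917969], np.float32(-1.5676883), np.float64(0.126442322576934), 2262)
(0.445, 0.301) (array([0.437 , 0.2706]), [39.982940673828125, 60.6781005859375], np.float32(-1.2996973), np.float64(0.020292458096513033), 1258)
(0.428, 0.198) (array([0.429, 0.198]), [40.23786544799805, 60.01179504394531], np.float32(1.3110238), np.float64(0.0202656219340486), 1090)
(0.449, 0.111) (array([0.4511, 0.1093]), [39.2974967956543, 59.12202072143555], np.float32(1.5609475), np.float64(0.020281563926088653), 951)
(0.458, -0.27) None
```

View pics/p2.png

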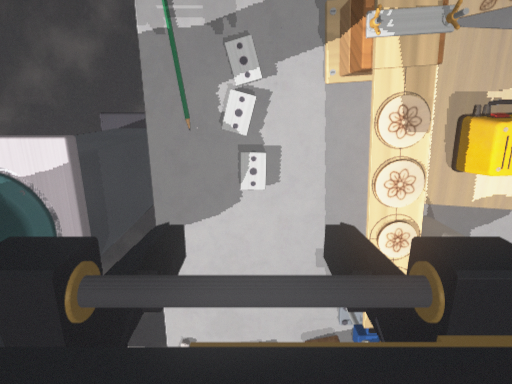

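```bash
python3 - <<'E'
from h import *
pick((.4493,.1092),-.012,.022,.07,25)
place(circ(3),.1486,.012)
c,T,r=chk(3); cv2.imwrite('pics/p3.png',c['image'])
W=cloud(c,T)
for y in(-.08,-.03,.09,.15):
    m=(abs(W[...,1]-y)<.006)&(abs(W[...,0]-railmid(y))<.03)&(abs(W[...,2]-.12)<.004); print(y,m.sum(),np.median(W[m][:,2]))
manip.move_pose((.45,.14,.36),down(0)); manip.dwell(.2)
c,T=shot('wrist')
for b in [(.437,.271),(.428,.198)]: print(b,find_block(c,T,b,.055))
E
```

```text
pick w 0.03973404240532624 24.99753177165985 [-0.6526 -0.119   2.4799]
held 0.0393740998929493
place dF [0.3152 0.1772 1.8868] [0.6361 0.0403 0.1486] w 0.03974982182823588
t 80.0833
chk 3 [0.6362 0.0404] (array([0.6381, 0.0396]), [49.33783721923828, 60.030914306640625], np.float32(-1.5027165), np.float64(0.14665131346066687), 2310)
-0.08 438 0.12086204078466001
-0.03 490 0.12077431410821221
0.09 325 0.12056365482605114
0.15 194 0.12058844085549256
(0.437, 0.271) (array([0.437 , 0.2705]), [40.103729248046875, 60.14662170410156], np.float32(-1.3084309), np.float64(0.02025689391097174), 1260)
(0.428, 0.198) (array([0.4289, 0.198 ]), [40.1624870300293, 59.86439514160156], np.float32(1.3142744), np.float64(0.020360846612717476), 1092)
```

View pics/p3.png

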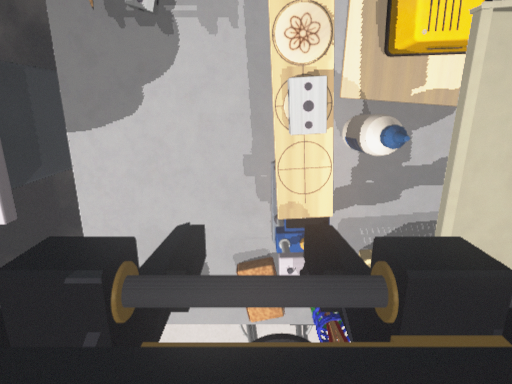

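```bash
python3 - <<'E'
from h import *
pick((.4272,.198),1.3135-np.pi/2,.022,.07,25)
place(circ(2)-[.0018,0],.1486,.012)
manip.move_pose((.45,.20,.36),down(0)); manip.dwell(.2)
c,T=shot('wrist'); xy,s,yaw,z,_=find_block(c,T,(.437,.271),.06); print(xy,s,yaw)
assert np.hypot(*(xy-[.437,.2705]))<.004
pick(xy-[.0018,0],yaw+np.pi/2,.022,.07,25)
place(circ(1)-[.0018,0],.1486,.012)
for i in(1,2,3):
    c,T,r=chk(i)
cv2.imwrite('pics/p4.png',c['image'])
look()
E
```

```text
pick w 0.04005761321488906 24.999513924121857 [0.3967 0.3073 1.5507]
held 0.03980657112497439
place dF [-0.6495 -0.1307  0.8133] [0.6298 0.1152 0.1485] w 0.03954397449896005
t 90.1167
[0.437  0.2708] [40.377201080322266, 59.83292007446289] -1.2973257
pick w 0.039888874454338495 25.00006377696991 [-0.6143 -0.19    2.3779]
held 0.03965914271457889
place dF [0.3138 1.5632 0.2277] [0.6252 0.1899 0.1484] w 0.03977548154714634
t 99.3
chk 1 [0.6271 0.19  ] (array([0.6269, 0.1896]), [59.25865936279297, 60.08467483520508], np.float32(-1.4989283), np.float64(0.146181220363019), 2572)
chk 2 [0.6316 0.1153] (array([0.6316, 0.115 ]), [59.98929214477539, 59.993160247802734], np.float32(-1.5167254), np.float64(0.1463630127470939), 2531)
chk 3 [0.6362 0.0404] (array([0.638 , 0.0398]), [49.90757369995117, 59.90340805053711], np.float32(-1.5178115), np.float64(0.14659630949278263), 2271)
rail,plat [  0.1208 833.       0.1129 336.    ] 102.425
```

View pics/p4.png

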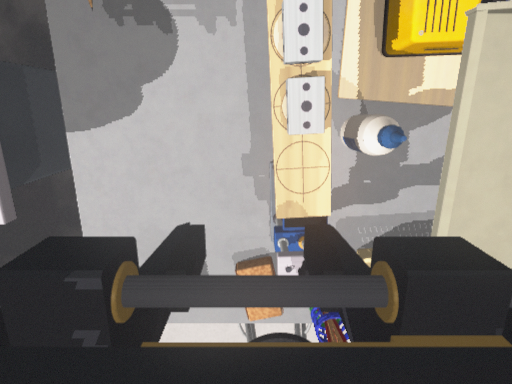

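The blocks sit centred on the rosettes ((304,30) and (307,106) in the view), and the rail end is still level on the pad. I'm handing the job in.

```bash
python3 -c "
from h import *
print(job.close_job())"
```

```text
the job is handed in; nothing more can be done
None
```

The job is done and handed in: the jack touches the rail end, lifting it about 0.5 mm, and the three rosettes present lie within about 2 mm of centre on circles 1 to 3, each with a steel block centred on it; the run took about 102 s and I left the glue bottle and sanding block alone.

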